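# Steady the swinging hook and hang the yellow tape on it

## Task

Someone knocked the pendant hook and it is still swinging. Steady it with a touch until it hangs still by itself near its rest position, then hang the yellow tape roll on it, with the hook's bar through the roll's hole, and leave both hanging quietly. Leave the blue roll in its cradle.

Things in the scene. Friction and masses are not known exactly. Their poses are not given: they have to be found in the camera images.
- yellow_centre (a point): centre of the yellow tape roll: ring 65 mm across, 19 mm wide, hole 32 mm, 55 g. It stands on edge, axle level, in a white chocked cradle (74x34 mm, walls 18 mm high) that hides only its foot. This point is the middle of the hole; its z axis is the axle: level, square to the flat faces. Grip the top of the rim across the faces (rim about 16 mm deep above the hole).
- blue_roll: the wrong roll: the blue ring of the same size (66 mm across, 19 mm wide), on edge in a like cradle beside the yellow one; which cradle is which varies. Origin on the axle, in the middle of one flat face. Leave it there.
- hook_bar (a point): hanging spot on the hook's level red bar, 7 mm thick; moves with the hook. Its y axis runs along the bar: the shank is 110 mm off at +y, the free tip 67 mm off at -y, turned up 8 mm. Its z axis points along the shank to the pivot pin, 140 mm away; the pin is level, parallel to the bar, 270 mm above the table. Its x axis is the swing direction (away from the robot, roughly). The stand's post is 171 mm off at +y.
- hook (a joint): swing angle of the red hook about its pin, rad; 0 hangs straight down, positive swings the bar toward -x of hook_bar (toward the robot). Starts swinging about 0.28 to 0.42 either way, once every 0.8 s or so; almost no friction, so it swings on for minutes.
Mind the look-alikes: they are no part of the job. Of the things that look like the part that bears yellow_centre, the largest one is meant.

How it is judged:
By the outcome, as a careful person would: the job done as asked, in the order asked, and still so for the second after the job is handed in, with the robot touching nothing.
It also fails if it takes over 61 s, if anything falls off the work surface, if the arm or the gripper's body presses on something with over 40 N, if the wrist force passes 120 N, or if a joint passes its speed limit or range.

## Robot

A 7-joint arm with a two-finger parallel gripper is mounted at the origin on a cart in front of the work surface, level with it; the furniture and walls round the work are solid. World frame = base frame: x ahead of the robot, y to its left, z up, the work surface at z = 0. Lengths are in mm, angles in rad, forces in N, time in s.
With the tool pointing down it reaches from about 400 to 875 mm from the base axis. Payload 4.4 kg.
Tool frame: the origin (TCP) lies on the centre line of the jaws, within the pads' length; the fingertips stand 14 mm ahead of it and the grasp point (between the pads) lies 5 mm behind it; z points along the fingers, x is the direction in which the jaws open and shut, and the axes are right-handed (so a half turn about z gives the same grasp; the last joint's range is limited). The gripper opens to 85 mm and grips with 20 to 120 N. Pads are 22 mm wide; open, the fingers measure 114 mm over their backs; the gripper's body (76 mm by 85 mm) begins 54 mm behind the grasp point. The pads swing forward as they close: fully open they stand 13 mm farther back than shut.
Start: joints at [1.034, 0.628, 0.038, 1.517, -0.027, 0.996, -0.02], TCP at [294.867, -579.285, 245.313] pointing down, gripper open.
Joint ranges: [-3.06, 3.06], [-0.37, 2.12], [-1.25, 1.32], [0.18, 2.47], [-1.1, 4.24], [0.23, 1.98], [-2.94, 2.94]. Speed limits (rad/s): [2.57, 2.57, 3.14, 3.14, 3.14, 3.14, 3.14].

## Interface

Orientations are given as [roll, pitch, yaw] about the fixed x, y, z axes, in that order (R = Rz(yaw) Ry(pitch) Rx(roll)).
In Python, from cell import ctrl gives the robot as it stands.
- The arm moves only by the tool send_rows, never from a script. Its argument "commands" is a list of rows, each a list of 5 numbers: the finger opening in mm, from 0 to 85.4, then the shift along the tool's x, y, z in mm, then the turn about the tool's z in degrees. In form: [[grip, x, y, z, roll], ...]. A call has 1 to 5 rows; each row is the pose to reach, as a shift and turn from the pose measured when the call began, along the tool's axes at that moment; what a row does not reach only later rows make up. A row lasts 1/10 s, in which the tool goes at most 50 mm and 8.59 degrees, less where a joint would pass 70% of its speed; a pose out of reach is approached as far as the arm can. A call with a gripper value outside its range is refused whole. The fingers move at their own pace and stop on an object; the grip force is fixed at half the most. Time passes only in rows, so rows that repeat a pose let the fingers close. It gives the time, the measured TCP pose, the force and the opening at its end, in the units of the state.
- ctrl.read_state(): the state, without advancing time (a new reading comes with each control period).
- ctrl.get_image(name): name is "side" or "top"; returns the picture (480x640x3 uint8, red, green, blue); there is no depth.
- ctrl.camera_params(name): a dict with "fx", "fy", "cx", "cy" (pixels), "cam_to_world" (4x4, takes a point from camera to world coordinates). Camera axes: x right, y down, z forward; pixel columns grow to the right and rows downward; lengths in mm; the calibration is good to about 2 mm. A picture is of the moment at which its call begins. camera_params takes no time and is no camera call.
- ctrl.finish_job(): hands the job in, once; it reports no verdict.
The state is a dict: "clock": time; "qpos": joint angles; "qd": joint speeds; "tau": joint torques, N m; "eef_pos": TCP position; "tool_rot": TCP orientation; "force": force on the tool from outside, world axes, zero at the start; "torque": the same for the moment, N m; "width": finger opening in mm.
Only numpy, scipy, OpenCV 4.12 (cv2) and the standard library are available. Lean on these libraries where they do the work, as an engineer would, in place of code of your own. Each camera call takes 0.05 s, during which the arm holds its last target.

## Working session

There is one attempt and no reset: what is moved stays moved. The work goes in short steps, Python scripts to look and compute and a tool call to move; the robot and the scene stay as the last step left them, time stands still between calls to the robot, and variables do not carry over. Pictures are saved under pics/ and viewed, and the job is handed in when it is done.

Besides the shell and the picture viewer there is one more tool, called after "Call:" as name([rows], argument=value, ...), one row to a line, values as JSON. send_rows: Moves the arm, as the interface text tells. Its arguments: {"type":"object","properties":{"commands":{"type":"array"}},"required":["commands"]}

```bash
ls; mkdir -p pics; cat > h.py <<'E'
from cell import ctrl
import numpy as np, cv2
def snap(cam,n):
    im=np.array(ctrl.get_image(cam)); cv2.imwrite(f'pics/{n}.png',im[:,:,::-1]); return im
def ray(cam,u,v):
    p=ctrl.camera_params(cam);T=np.array(p['cam_to_world'])
    d=T[:3,:3]@np.array([(u-p['cx'])/p['fx'],(v-p['cy'])/p['fy'],1]);return T[:3,3],d/np.linalg.norm(d)
def onplane(cam,u,v,z):
    o,d=ray(cam,u,v);return o+d*(z-o[2])/d[2]
def tri(uvs,uvt):
    o1,d1=ray('side',*uvs);o2,d2=ray('top',*uvt)
    A=np.stack([d1,-d2],1);s=np.linalg.lstsq(A,o2-o1,rcond=None)[0]
    a=o1+d1*s[0];b=o2+d2*s[1];return (a+b)/2,np.linalg.norm(a-b)
def proj(cam,P):
    p=ctrl.camera_params(cam);T=np.array(p['cam_to_world']);c=T[:3,:3].T@(np.array(P)-T[:3,3])
    return p['fx']*c[0]/c[2]+p['cx'],p['fy']*c[1]/c[2]+p['cy']
E
python3 - <<'E'
from h import *
np.set_printoptions(precision=3,suppress=True)
snap('side','s0');snap('top','t0')
for c in('side','top'):print(ctrl.camera_params(c))
print(ctrl.read_state())
E
```

```text
pics
{'fx': 460.90998550807194, 'fy': 460.90998550807194, 'cx': 318.4170821114155, 'cy': 240.49896519122726, 'cam_to_world': array([[   1.   ,    0.022,   -0.015,  512.689],
       [   0.025,   -0.581,    0.814, -787.87 ],
       [   0.009,   -0.814,   -0.581,  817.653],
       [   0.   ,    0.   ,    0.   ,    1.   ]])}
{'fx': 527.1310416133025, 'fy': 527.1310416133025, 'cx': 316.07051869572206, 'cy': 243.146594932695, 'cam_to_world': array([[  -0.014,   -0.984,    0.175,  312.52 ],
       [  -1.   ,    0.012,   -0.01 ,  105.476],
       [   0.008,   -0.175,   -0.984, 1243.265],
       [   0.   ,    0.   ,    0.   ,    1.   ]])}
{'clock': 0.1, 'qpos': array([ 1.034,  0.629,  0.038,  1.518, -0.027,  0.996, -0.02 ]), 'qd': array([-0.   , -0.002, -0.001, -0.001,  0.   , -0.001, -0.   ]), 'tau': array([  0.003, -56.453,   1.231, -19.397,   0.011,   0.005,  -0.   ]), 'eef_pos': array([ 294.638, -578.769,  244.478]), 'tool_rot': array([ 3.142,  0.002, -1.1  ]), 'force': array([-0.529,  0.699,  0.078]), 'torque': array([ 0.01 , -0.002,  0.026]), 'width': 85.70166655375868}
```

View pics/s0.png

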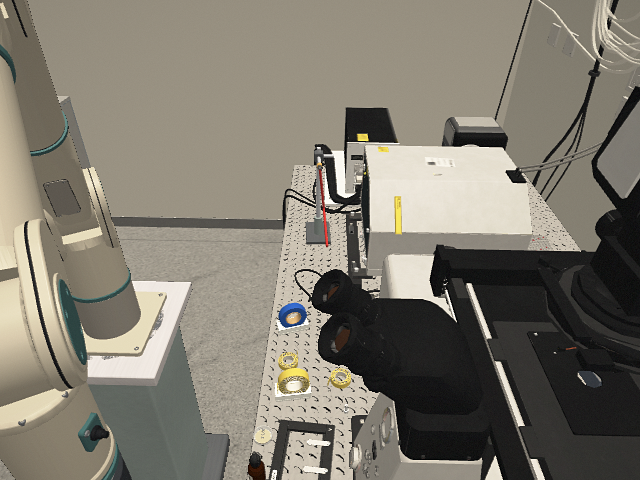

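View pics/t0.png

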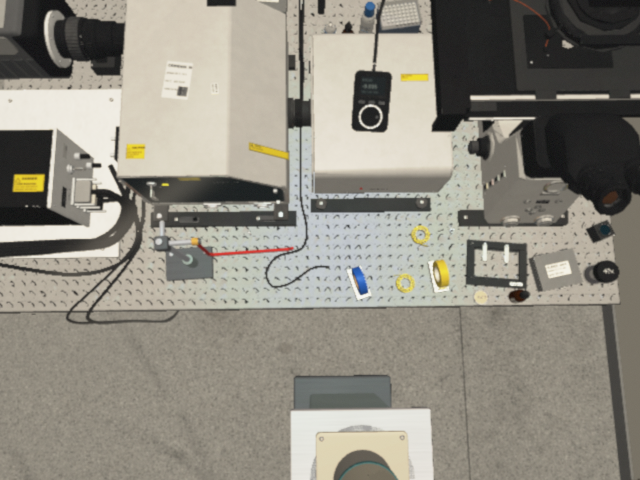

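Candidates for the yellow roll, with their pixels:
- Large ring standing in a white cradle: side (294,381), top (440,275).
- Small yellow rings: side (289,359) / top (405,283), and side (341,377) / top (420,235).
- Blue roll: side (292,315), top (359,282).

I choose the large ring in the cradle and will check it in a close crop.

```bash
python3 - <<'E'
import cv2,numpy as np
s=cv2.imread('pics/s0.png');t=cv2.imread('pics/t0.png')
a=cv2.resize(s[290:410,260:360],None,fx=4,fy=4,interpolation=cv2.INTER_CUBIC)
b=cv2.resize(t[215:315,340:460],None,fx=3,fy=3,interpolation=cv2.INTER_CUBIC)
o=np.zeros((480,760,3),np.uint8);o[:480,:400]=a;o[:300,400:760]=b;cv2.imwrite('pics/crop0.png',o)
a=cv2.resize(s[130:260,280:380],None,fx=4,fy=4,interpolation=cv2.INTER_CUBIC)
b=cv2.resize(t[215:295,145:305],None,fx=2.4,fy=2.4)
o=np.zeros((520,800,3),np.uint8);o[:520,:400]=a;o[:b.shape[0],400:400+b.shape[1]]=b;cv2.imwrite('pics/crop1.png',o)
E
```

```text
(no output)
```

View pics/crop0.png

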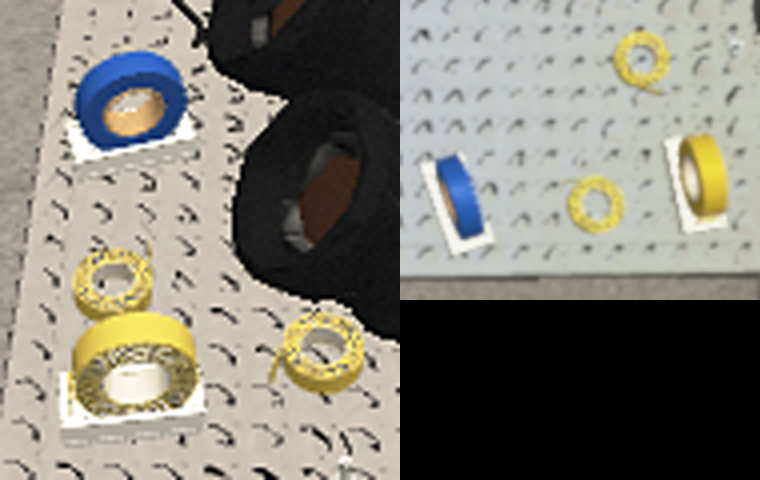

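View pics/crop1.png

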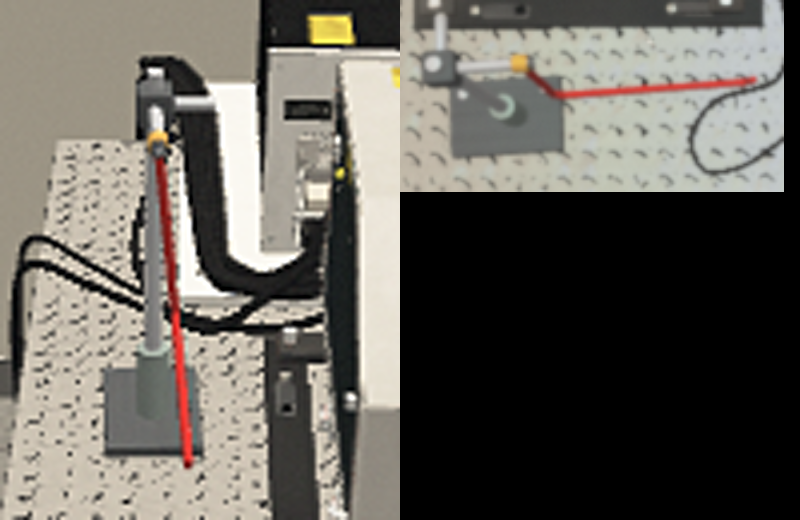

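The crop confirms it: the standing large ring in the white cradle (side 294,381; top 440,275) is the yellow roll. The others are flat, small, patterned rings. Next I measure the swing and the roll.

```bash
cat >> h.py <<'E'
def redmask(im):
    h=cv2.cvtColor(im,cv2.COLOR_RGB2HSV)
    return (((h[...,0]<6)|(h[...,0]>174))&(h[...,1]>150)&(h[...,2]>90)).astype(np.uint8)
def barfit(im):
    m=redmask(im);m[:,:0]=0
    m[:225]=0;m[300:]=0;m[:,:190]=0;m[:,310:]=0
    v,u=np.nonzero(m);return u,v
E
python3 - <<'E'
from h import *
np.set_printoptions(precision=2,suppress=True)
import pickle
L=[]
for i in range(18):
    t=ctrl.read_state()['clock'];im=np.array(ctrl.get_image('top'));L.append((t,im))
pickle.dump(L,open('top.pkl','wb'))
for t,im in L:
    u,v=barfit(im)
    k=(u>225)
    p=np.polyfit(u[k],v[k],1);print(round(t,3),len(u),u.max(),p, np.polyval(p,250))
P=ctrl.camera_params('top')
im=L[0][1];h=cv2.cvtColor(im,cv2.COLOR_RGB2HSV)
for n,lo,hi in(('y',18,33),('b',100,125)):
    m=((h[...,0]>lo)&(h[...,0]<hi)&(h[...,1]>120)&(h[...,2]>80)).astype(np.uint8)
    c,l,st,ce=cv2.connectedComponentsWithStats(m)
    for i in range(1,c):
        if st[i,4]>60: print(n,st[i],ce[i],cv2.minAreaRect(np.argwhere(l==i)[:,::-1].astype(np.float32)),onplane('top',*ce[i],60))
E
```

```text
0.1 190 292 [ -0.07 277.65] 259.09035323452537
0.15 196 292 [ -0.08 284.21] 264.9578440084492
0.2 198 293 [ -0.08 286.59] 267.8255827544695
0.25 205 293 [ -0.07 286.2 ] 267.4539857263939
0.3 195 292 [ -0.08 282.75] 263.88424317185167
0.35 195 292 [ -0.07 276.21] 257.5489391893394
0.4 170 292 [ -0.07 267.8 ] 249.62687301307233
0.45 159 291 [ -0.07 259.67] 241.64903790044067
0.5 160 291 [ -0.07 252.42] 235.17879768674246
0.55 165 290 [ -0.07 248.42] 231.37184808494152
0.6 167 290 [ -0.07 248.89] 231.09435921457117
0.65 165 291 [ -0.07 251.96] 234.3367762742396
0.7 153 291 [ -0.07 257.81] 240.413515738164
0.75 173 292 [ -0.07 265.93] 248.2335712399481
0.8 183 293 [ -0.07 274.29] 256.2754654158924
0.85 195 292 [ -0.08 281.86] 262.8914843964651
0.9 209 293 [ -0.08 286.48] 267.0036192211361
0.95 206 293 [ -0.07 286.56] 267.85239482451124
y [401  74  27   7 187] [414.    76.97] ((414.0, 77.0), (6.0, 26.0), 90.0) [ 928.47 -149.34   60.  ]
y [249 143  40  16 267] [268.38 150.63] ((268.32354736328125, 150.70590209960938), (41.231056213378906, 6.5484619140625), 14.03624439239502) [745.31 202.28
[... 274 characters left out ...]
1999969482422), (16.54690170288086, 16.994115829467773), 63.43495178222656) [ 540.05 -144.76   60.  ]
y [434 260  15  27 254] [442.11 272.87] ((441.5285339355469, 272.9949951171875), (26.125728607177734, 12.396685600280762), 79.99201965332031) [ 451.24 -191.03   60.  ]
y [396 274  18  18 123] [404.47 283.24] ((404.57354736328125, 282.9559020996094), (17.32135772705078, 16.463863372802734), 59.036251068115234) [ 428.85 -104.77   60.  ]
b [366   2   8  13  73] [369.25   7.47] ((369.5, 8.0), (12.0, 7.0), 90.0) [1114.87  -46.76   60.  ]
b [352 267  15  27 200] [359.7  279.35] ((359.7523193359375, 279.381591796875), (26.51466941833496, 8.486912727355957), 70.55996704101562) [438.92  -4.1   60.  ]
```

```bash
python3 - <<'E'
from h import *
from scipy.optimize import least_squares
np.set_printoptions(precision=3,suppress=True)
import pickle
L=pickle.load(open('top.pkl','rb'))
T=np.array([t for t,_ in L]);V=[];V2=[]
for t,im in L:
    u,v=barfit(im);k=u>225;p=np.polyfit(u[k],v[k],1);V.append((np.polyval(p,235),np.polyval(p,285)))
V=np.array(V)
def model(q,full=False):
    x0,slope,A,w,ph,c=q;th=A*np.cos(w*T+ph)+c
    out=[]
    for j,u in enumerate((235,285)):
        for t_,v,a in zip(T,V[:,j],th):
            P=onplane('top',u,v,270-140*np.cos(a))
            out.append(P[0]-(x0+slope*(P[1]-200)-140*np.sin(a)))
    return np.array(out)
r=least_squares(model,[470,0,0.35,2*np.pi/.75,0,0]);q=r.x
print(q,'period',2*np.pi/q[3],'rms',np.sqrt(np.mean(r.fun**2)), 'yaw deg',np.degrees(np.arctan(q[1])))
r2=least_squares(lambda z:model([*z,0]),q[:5]);print(r2.x,np.sqrt(np.mean(r2.fun**2)))
# tip when bar near center
print('tip',onplane('top',292.5,249,130),'pin px',onplane('top',196,241,270), onplane('top',209,254,130))
s=cv2.imread('pics/s0.png');t=cv2.imread('pics/t0.png')
o=np.hstack([cv2.resize(s[360:405,270:320],(400,360),interpolation=cv2.INTER_NEAREST),cv2.resize(t[255:300,420:465],(400,400),interpolation=cv2.INTER_NEAREST)[:360]])
cv2.imwrite('pics/crop2.png',o)
E
```

```text
Traceback (most recent call last):
  File "h.py", line 9, in onplane
    o,d=ray(cam,u,v);return o+d*(z-o[2])/d[2]
        ~~~^^^^^^^^^
  File "h.py", line 6, in ray
    p=ctrl.camera_params(cam);T=np.array(p['cam_to_world'])
ValueError: time passes only in moves, steps and waits
```

```bash
cat > fixh.py <<'E'
s=open('h.py').read()
s=s.replace("ctrl.camera_params(cam)","CP(cam)").replace("import numpy as np, cv2","import numpy as np, cv2, pickle\nCPD={}\ndef CP(c):\n    if not CPD:\n        import os\n        if not os.path.exists('cp.pkl'): pickle.dump({k:ctrl.camera_params(k) for k in('side','top')},open('cp.pkl','wb'))\n        CPD.update(pickle.load(open('cp.pkl','rb')))\n    return CPD[c]")
open('h.py','w').write(s)
E
python3 fixh.py
cat > fit.py <<'E'
from h import *
from scipy.optimize import least_squares
np.set_printoptions(precision=3,suppress=True)
def fitswing(L,A0=.35,ph0=0):
    T=np.array([t for t,_ in L]);V=[]
    for t,im in L:
        u,v=barfit(im);k=u>225;p=np.polyfit(u[k],v[k],1);V.append((np.polyval(p,235),np.polyval(p,285)))
    V=np.array(V)
    def model(q):
        x0,slope,A,w,ph=q;th=A*np.cos(w*T+ph);out=[]
        for j,u in enumerate((235,285)):
            for v,a in zip(V[:,j],th):
                P=onplane('top',u,v,270-140*np.cos(a))
                out.append(P[0]-(x0+slope*(P[1]-200)-140*np.sin(a)))
        return np.array(out)
    b=None
    for ph0 in(0,1.57,3.14,4.7):
        r=least_squares(model,[470,0,A0,2*np.pi/.75,ph0])
        if b is None or r.cost<b.cost:b=r
    return b.x,np.sqrt(np.mean(b.fun**2))
E
python3 - <<'E'
from fit import *
L=pickle.load(open('top.pkl','rb'))
q,e=fitswing(L);print(q,'period',2*np.pi/q[3],'rms',e,'slope deg',np.degrees(np.arctan(q[1])))
print('tip',onplane('top',292.5,249,130),'pin px',onplane('top',196,241,270), onplane('top',209,254,130))
s=cv2.imread('pics/s0.png');t=cv2.imread('pics/t0.png')
o=np.hstack([cv2.resize(s[360:405,270:320],(400,360),interpolation=cv2.INTER_NEAREST),cv2.resize(t[255:300,420:465],(400,400),interpolation=cv2.INTER_NEAREST)[:360]])
cv2.imwrite('pics/crop2.png',o)
print(ctrl.read_state()['clock'])
E
```

```text
[500.045  -0.062   0.291   8.731   4.367] period 0.7196387544585955 rms 0.15192286906044816 slope deg -3.540148297560898
tip [498.421 144.464 130.   ] pin px [492.44  320.174 270.   ] [489.779 322.628 130.   ]
1.0
```

View pics/crop2.png

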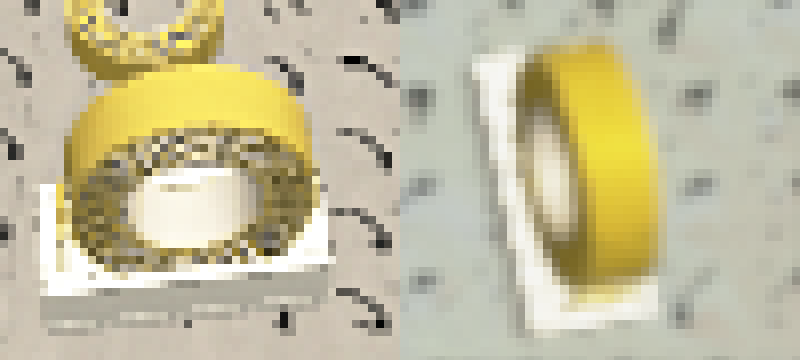

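```bash
python3 - <<'E'
from h import *
np.set_printoptions(precision=2,suppress=True)
g=lambda x,y:(420+(x-400)/8.889,255+y/8.889)
A,B,C=[onplane('top',*g(*p),18) for p in((475,57),(527,333),(657,312))]
print(A,B,C,np.linalg.norm(A-B),np.linalg.norm(B-C));d=A-B;print('yaw long from x',np.degrees(np.arctan2(d[1],d[0])))
d2=B-C;print('short dir',np.degrees(np.arctan2(d2[1],d2[0]))-90); print('cradle centre',(A+C)/2)
for yaw in (-10,-8,-6,0,6,8,10):
    y=np.radians(yaw);a=np.array([-np.sin(y),np.cos(y),0])
    o1,d1=ray('side',294.4,386.1);o2,d2=ray('top',*g(551,172))
    o1=o1+9.5*a;o2=o2-9.5*a
    s=np.linalg.lstsq(np.stack([d1,-d2],1),o2-o1,rcond=None)[0];p,q=o1+d1*s[0],o2+d2*s[1]
    print(yaw,(p+q)/2,np.linalg.norm(p-q))
# rectangle side view front edge
gs=lambda x,y:(270+x/8,360+y/8)
E1=onplane('side',*gs(42,297),18);E2=onplane('side',*gs(333,263),18);print(E1,E2,np.linalg.norm(E1-E2),np.degrees(np.arctan2(*(E2-E1)[[1,0]])))
E
```

```text
[ 483.65 -170.85   18.  ] [ 410.6  -180.77   18.  ] [ 415.65 -215.18   18.  ] 73.72186170891976 34.77916203587155
yaw long from x 7.7307554012132425
short dir 8.356041854108312
cradle centre [ 449.65 -193.01   18.  ]
-10 [ 453.61 -193.5    36.4 ] 9.15024581031916
-8 [ 453.6  -193.55   36.63] 8.527164877700788
-6 [ 453.6  -193.59   36.84] 7.896693619306202
0 [ 453.58 -193.68   37.33] 5.968658605516793
6 [ 453.57 -193.73   37.63] 4.002196202733281
8 [ 453.57 -193.73   37.68] 3.3418855269696928
10 [ 453.56 -193.73   37.71] 2.6805019895878233
[ 418.22 -215.74   18.  ] [ 491.32 -203.34   18.  ] 74.1500890982939 9.620231222259696
```

```bash
cat >> h.py <<'E'
from scipy.spatial.transform import Rotation as Ro
def go(*tg):
    s=ctrl.read_state();R=Ro.from_euler('xyz',s['tool_rot']).as_matrix()
    print('t',round(s['clock'],2),'pos',np.round(s['eef_pos'],1),'rot',np.round(np.degrees(s['tool_rot']),1),'F',np.round(s['force'],1),'w',round(s['width'],1))
    for p in tg:
        d=R.T@(np.array(p[:3])-s['eef_pos']);print(p,'shift',np.round(d,1),'dist',round(np.linalg.norm(d)),'roll', round((np.degrees(s['tool_rot'][2])-p[3]+180)%360-180,1) if len(p)>3 else '')
E
python3 - <<'E'
from h import *
print(onplane('top',600,195,300),onplane('top',555,115,350))
go((335,-400,245,-20),(430,0,245,3.5),(499.4,205,220,3.5))
E
```

```text
[ 564.66598908 -432.5409093   300.        ] [ 701.23580773 -338.54915147  350.        ]
t 1.0 pos [ 294.9 -579.3  245.3] rot [-180.   -0.  -63.] F [ 0.5 -0.8 -0.3] w 85.3
(335, -400, 245, -20) shift [-141.6 -117.1    0.3] dist 184 roll -43.0
(430, 0, 245, 3.5) shift [-4.550e+02 -3.832e+02  3.000e-01] dist 595 roll -66.5
(499.4, 205, 220, 3.5) shift [-606.2 -538.    25.3] dist 811 roll -66.5
```

Call:
send_rows([
  [85,-38,-32,0,-8],
  [85,-76,-64,0,-17],
  [85,-114,-96,0,-25],
  [85,-152,-128,0,-34],
  [85,-190,-160,0,-42],
])

```text
clock: 1.5
eef_pos: [351.5, -335.6, 245.6]
tool_rot: [3.141, -0.001, -0.361]
force: [0.5, 0.2, -0.4]
width: 85.1
```

```bash
python3 - <<'E'
from h import *
go((430,0,245,3.5),(499.4,205,220,3.5))
E
```

```text
t 1.5 pos [ 351.5 -335.6  245.6] rot [ 1.80e+02 -1.00e-01 -2.07e+01] F [ 0.5  0.2 -0.4] w 85.1
(430, 0, 245, 3.5) shift [ -45.2 -341.7    0.5] dist 345 roll -24.2
(499.4, 205, 220, 3.5) shift [ -52.7 -558.    25.4] dist 561 roll -24.2
```

Call:
send_rows([
  [85,-6,-48,0,-8],
  [85,-12,-96,0,-16],
  [85,-18,-145,0,-24],
  [85,-25,-194,0,-24],
  [85,-32,-242,0,-24],
])

```text
clock: 2.0
eef_pos: [407.5, -96.1, 245.9]
tool_rot: [3.14, -0.002, 0.057]
force: [0.8, 0.3, 0.1]
width: 84.9
```

```bash
python3 - <<'E'
from h import *
go((430,0,245,3.5),(499.4,205,190,3.5))
E
```

```text
t 2.0 pos [407.5 -96.1 245.9] rot [ 1.799e+02 -1.000e-01  3.300e+00] F [0.8 0.3 0.1] w 84.9
(430, 0, 245, 3.5) shift [ 28.  -94.7   0.9] dist 99 roll -0.2
(499.4, 205, 190, 3.5) shift [ 109.  -295.4   55.8] dist 320 roll -0.2
```

Call:
send_rows([
  [85,17,-47,0,0],
  [85,34,-94,0,0],
  [85,51,-140,5,0],
  [85,68,-186,15,0],
  [85,85,-230,25,0],
])

```text
clock: 2.5
eef_pos: [479.9, 140.5, 220.9]
tool_rot: [3.141, -0.003, 0.057]
force: [1.0, -0.2, 1.1]
width: 85.0
```

```bash
python3 - <<'E'
from h import *
go((499.4,205,190,3.5))
E
```

```text
t 2.5 pos [479.9 140.5 220.9] rot [179.9  -0.2   3.3] F [ 1.  -0.2  1.1] w 85.0
(499.4, 205, 190, 3.5) shift [ 23.1 -63.4  31. ] dist 74 roll -0.2
```

Call:
send_rows([
  [85,12,-32,15,0],
  [85,23,-62,30,0],
  [85,23,-62,30,0],
])

```text
clock: 2.8
eef_pos: [499.0, 209.1, 189.4]
tool_rot: [-3.139, -0.002, 0.064]
force: [-0.5, 0.3, -0.4]
width: 85.0
```

```bash
python3 - <<'E'
from fit import *
L=[(ctrl.read_state()['clock'],np.array(ctrl.get_image('side'))) for i in range(3)]
cv2.imwrite('pics/s1.png',L[0][1][100:300,230:430,::-1].repeat(3,0).repeat(3,1))
im=np.array(ctrl.get_image('top'));cv2.imwrite('pics/t1.png',im[:,:,::-1])
L=pickle.load(open('top.pkl','rb'));q,e=fitswing(L)
t=ctrl.read_state()['clock'];print(t)
for k in range(10):
    tt=t+.1*k;print(round(tt,2),'x off',round(-140*np.sin(q[2]*np.cos(q[3]*tt+q[4])),1))
go((499.7,205,190,3.5),(499.7,205,118,3.5))
E
```

```text
3.0
3.0 x off -26.5
3.1 x off -40.1
3.2 x off -25.5
3.3 x off 7.8
3.4 x off 35.3
3.5 x off 37.5
3.6 x off 13.1
3.7 x off -21.0
3.8 x off -39.7
3.9 x off -30.4
t 3.0 pos [499.4 202.3 191.2] rot [179.9  -0.2   3.2] F [-0.4 -0.1  0. ] w 85.0
(499.7, 205, 190, 3.5) shift [ 0.4 -2.7  1.2] dist 3 roll -0.3
(499.7, 205, 118, 3.5) shift [ 0.2 -2.8 73.2] dist 73 roll -0.3
```

View pics/s1.png

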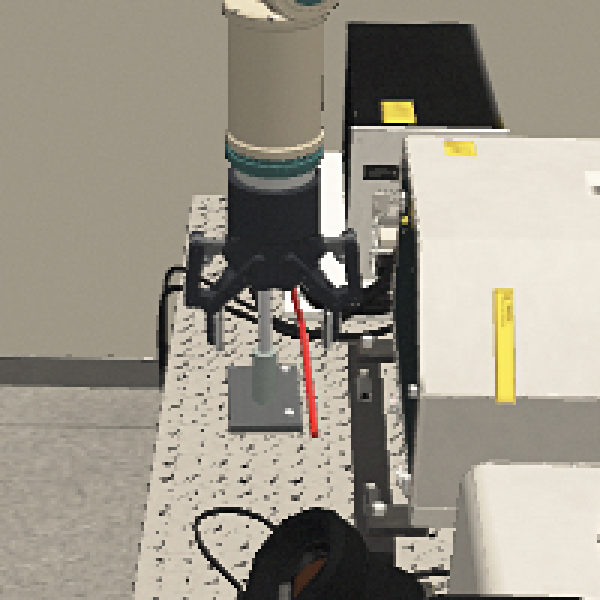

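View pics/t1.png

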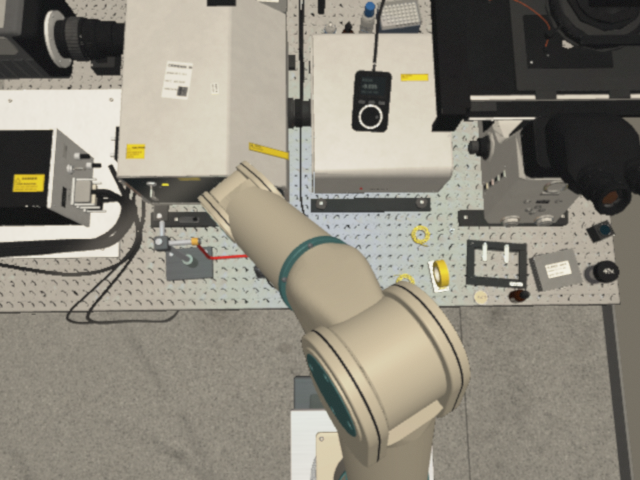

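Call:
send_rows([
  [85,0,-3,0,0],
  [85,0,-3,25,0],
  [85,0,-3,72,0],
  [40,0,-3,72,0],
  [12,0,-3,72,0],
])

```text
clock: 3.5
eef_pos: [499.3, 204.5, 119.6]
tool_rot: [3.139, -0.002, 0.055]
force: [1.1, 1.3, 0.5]
width: 58.5
```

```bash
python3 - <<'E'
from h import *
go((499.7,205,118,3.5))
snap('side','s2')
im=cv2.imread('pics/s2.png');cv2.imwrite('pics/s2c.png',im[100:300,230:430].repeat(3,0).repeat(3,1))
E
```

```text
t 3.5 pos [499.3 204.5 119.6] rot [ 1.798e+02 -1.000e-01  3.200e+00] F [1.1 1.3 0.5] w 58.5
(499.7, 205, 118, 3.5) shift [ 0.4 -0.5  1.6] dist 2 roll -0.3
```

View pics/s2c.png

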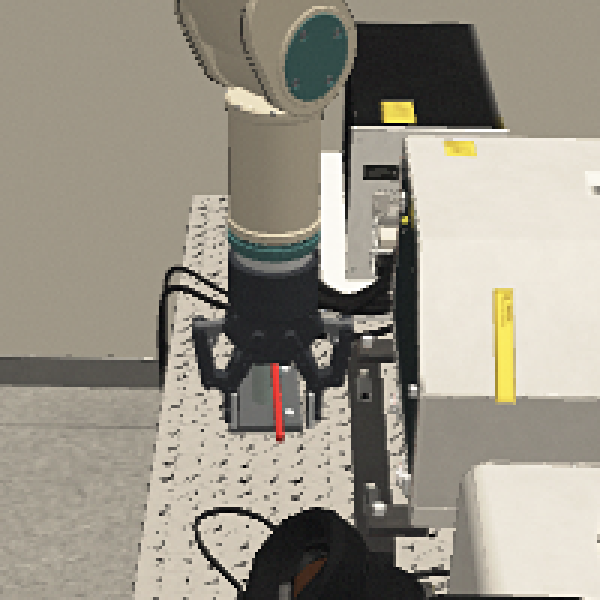

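The bar (around crop 278,430) is now between the closing fingers. I keep closing gently.

Call:
send_rows([
  [11,0,0,1,0],
  [11,0,0,1,0],
  [11,0,0,1,0],
  [11,0,0,1,0],
  [9,0,0,1,0],
])

```text
clock: 4.05
eef_pos: [500.4, 205.2, 120.0]
tool_rot: [3.14, -0.005, 0.055]
force: [0.0, 0.1, 0.1]
width: 8.9
```

Call:
send_rows([
  [9,0,0,0,0],
  [9,0,0,0,0],
  [9,0,0,0,0],
  [9,0,0,0,0],
  [9,0,0,0,0],
])

```text
clock: 4.55
eef_pos: [500.4, 205.2, 120.0]
tool_rot: [3.14, -0.005, 0.055]
force: [-0.2, 0.7, 0.1]
width: 9.2
```

Call:
send_rows([
  [7,0,0,0,0],
  [7,0,0,0,0],
  [7,0,0,0,0],
  [7,0,0,0,0],
])

```text
clock: 4.95
eef_pos: [500.3, 205.2, 120.0]
tool_rot: [3.14, -0.005, 0.055]
force: [0.6, 0.6, -0.3]
width: 6.8
```

```bash
python3 - <<'E'
from h import *
go((499.7,205,118,3.5))
snap('side','s3');snap('top','t3')
im=cv2.imread('pics/s3.png')[130:250,270:370];t=cv2.imread('pics/t3.png')[225:275,180:300]
o=np.zeros((480,800,3),np.uint8);o[:,:400]=im.repeat(4,0).repeat(4,1);t=t.repeat(3,0).repeat(3,1);o[:150,400:760]=t
cv2.imwrite('pics/c3.png',o)
E
```

```text
t 4.95 pos [500.3 205.2 120. ] rot [179.9  -0.3   3.2] F [ 0.6  0.6 -0.3] w 6.8
(499.7, 205, 118, 3.5) shift [-0.7  0.2  2. ] dist 2 roll -0.3
```

View pics/c3.png

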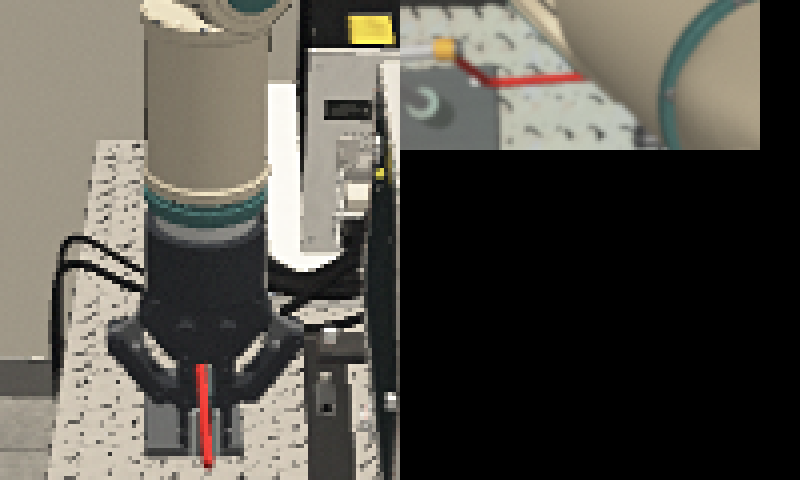

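Bar held between the fingers near the centre (crop tip 208,465). Now I open gently and measure the residual swing.

Call:
send_rows([
  [9,0,0,0,0],
  [14,0,0,0,0],
  [30,0,0,0,0],
  [60,0,0,0,0],
])

```text
clock: 5.45
eef_pos: [500.3, 205.2, 120.0]
tool_rot: [3.14, -0.005, 0.055]
force: [0.3, -0.6, -0.8]
width: 42.3
```

```bash
python3 - <<'E'
from h import *
for i in range(18):
    t=ctrl.read_state()['clock'];m=redmask(np.array(ctrl.get_image('side')))
    m[:215]=0;m[255:]=0;m[:,:290]=0;m[:,350:]=0
    v,u=np.nonzero(m);k=v>=v.max()-9
    print(round(t,2),k.sum(),round(u[k].mean(),2),v.max())
go((500,205,118))
E
```

```text
5.45 23 320.7 246
5.5 22 320.73 246
5.55 23 320.87 246
5.6 25 320.96 246
5.65 26 321.08 246
5.7 27 321.11 246
5.75 26 321.15 246
5.8 27 321.11 246
5.85 27 321.11 246
5.9 25 321.04 246
5.95 24 320.92 246
6.0 24 320.83 246
6.05 23 320.7 246
6.1 21 320.57 246
6.15 23 320.7 246
6.2 22 320.64 246
6.25 23 320.78 246
6.3 24 320.92 246
t 6.35 pos [500.3 205.2 120. ] rot [179.9  -0.3   3.2] F [ 0.4 -0.9 -0.2] w 60.1
(500, 205, 118) shift [-0.3  0.2  2. ] dist 2 roll
```

Residual swing is about ±0.3 px at the tip, or ±0.7 mm (≈0.005 rad), so the hook hangs still. I retreat upward and go for the roll.

Call:
send_rows([
  [60,0,0,-30,0],
  [60,0,0,-75,0],
  [85,0,0,-120,0],
  [85,-10,45,-130,8],
  [85,-25,92,-130,16],
])

```text
clock: 6.85
eef_pos: [481.6, 113.0, 252.5]
tool_rot: [-3.138, -0.011, -0.226]
force: [0.7, -0.9, -0.7]
width: 84.7
```

```bash
python3 - <<'E'
from h import *
go((435,0,240,-81.7),(451,-193.3,150,-81.7))
E
```

```text
t 6.85 pos [481.6 113.  252.5] rot [-179.8   -0.6  -13. ] F [ 0.7 -0.9 -0.7] w 84.7
(435, 0, 240, -81.7) shift [-20.2 120.6  11.7] dist 123 roll 68.7
(451, -193.3, 150, -81.7) shift [ 37.7 305.8 101.7] dist 324 roll 68.7
```

Call:
send_rows([
  [85,-5,46,5,8],
  [85,-5,93,10,17],
  [85,5,140,15,25],
  [85,15,188,20,34],
  [85,25,235,30,42],
])

```text
clock: 7.35
eef_pos: [453.7, -123.6, 222.4]
tool_rot: [-3.13, -0.007, -0.965]
force: [0.5, -0.1, -0.9]
width: 85.3
```

```bash
python3 - <<'E'
from h import *
go((451,-193.3,150,-81.7))
E
```

```text
t 7.35 pos [ 453.7 -123.6  222.4] rot [-179.3   -0.4  -55.3] F [ 0.5 -0.1 -0.9] w 85.3
(451, -193.3, 150, -81.7) shift [55.2 42.8 72.3] dist 101 roll 26.4
```

Call:
send_rows([
  [85,20,16,20,8],
  [85,40,32,40,16],
  [85,55,43,60,24.5],
  [85,55,43,72,26.5],
  [85,55,43,72,26.5],
])

```text
clock: 7.85
eef_pos: [449.5, -193.3, 148.8]
tool_rot: [-3.131, 0.0, -1.429]
force: [-0.2, 0.0, -0.0]
width: 84.9
```

```bash
python3 - <<'E'
from h import *
s=snap('side','s4');t=snap('top','t4')
im=cv2.imread('pics/s4.png')[260:410,240:370];cv2.imwrite('pics/c4.png',cv2.resize(im,None,fx=4,fy=4,interpolation=cv2.INTER_CUBIC))
go((451,-193.3,70,-81.7))
E
```

```text
t 7.95 pos [ 450.8 -192.7  150.4] rot [-179.2   -0.   -81.7] F [ 0.2 -0.   0.1] w 84.9
(451, -193.3, 70, -81.7) shift [ 0.5  1.  80.4] dist 80 roll 0.0
```

View pics/c4.png

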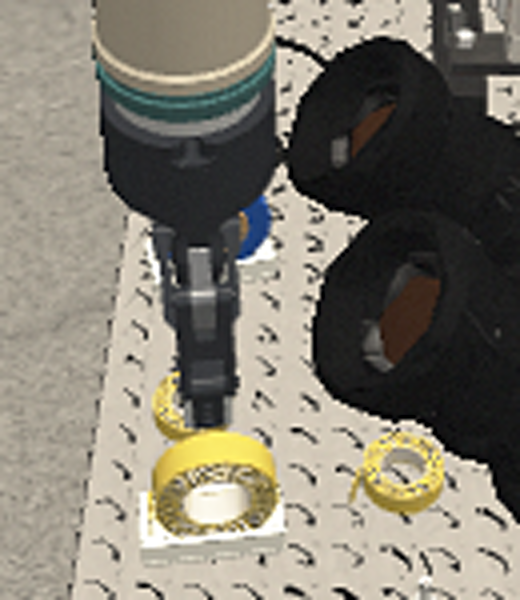

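View pics/t4.png

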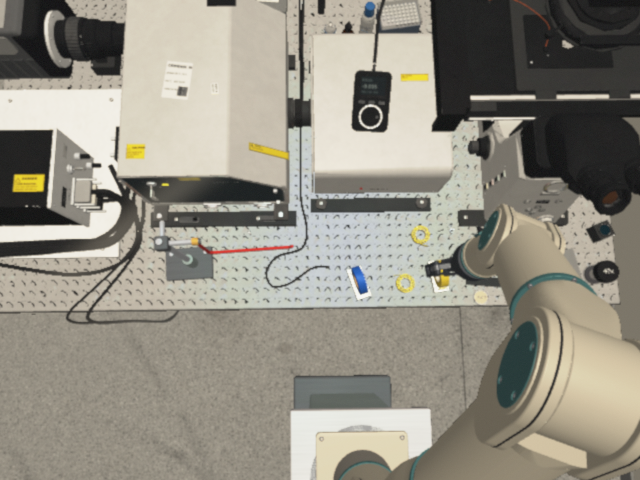

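```bash
python3 - <<'E'
from h import *
a=np.array([np.cos(np.radians(-81.7)),np.sin(np.radians(-81.7)),0])
for r in(42,50): print(proj('side',np.array([450.8,-192.7,148])+r*a))
print('ring near-face centre',proj('side',np.array([451,-193.3,37])+9.5*a), 'obs 294.4,386.1')
print('top rim',proj('side',np.array([451,-193.3,69.5])+9.5*a),proj('top',np.array([451,-193.3,69.5])-9.5*a))
E
```

```text
(np.float64(292.1254957431908), np.float64(362.44824201818267))
(np.float64(292.4514048931358), np.float64(365.94695700371756))
ring near-face centre (np.float64(292.35755651032275), np.float64(386.2415422950032)) obs 294.4,386.1
top rim (np.float64(291.9616773383595), np.float64(375.8885038458343)) (np.float64(440.01434174117935), np.float64(273.1222441951823))
```

```bash
python3 - <<'E'
from h import *
go((452.5,-193.3,110,-81.7),(452.5,-193.3,70,-81.7))
E
```

```text
t 7.95 pos [ 450.8 -192.7  150.4] rot [-179.2   -0.   -81.7] F [ 0.2 -0.   0.1] w 84.9
(452.5, -193.3, 110, -81.7) shift [ 0.8 -1.  40.4] dist 40 roll 0.0
(452.5, -193.3, 70, -81.7) shift [ 0.7 -0.5 80.4] dist 80 roll 0.0
```

Call:
send_rows([
  [85,0.7,-0.5,40,0],
  [60,0.7,-0.5,70,0],
  [45,0.7,-0.5,80,0],
  [30,0.7,-0.5,80,0],
  [28,0.7,-0.5,80,0],
])

```text
clock: 8.45
eef_pos: [453.4, -193.4, 71.6]
tool_rot: [-3.126, -0.002, -1.425]
force: [0.7, 0.7, -0.7]
width: 28.9
```

```bash
python3 - <<'E'
from h import *
s=snap('side','s5')
im=cv2.imread('pics/s5.png')[340:410,260:330];cv2.imwrite('pics/c5.png',cv2.resize(im,None,fx=8,fy=8,interpolation=cv2.INTER_CUBIC))
go((452.5,-193.3,70,-81.7))
E
```

```text
t 8.5 pos [ 453.5 -193.6   71.8] rot [-1.791e+02 -1.000e-01 -8.170e+01] F [ 0.7 -0.7  0.7] w 27.8
(452.5, -193.3, 70, -81.7) shift [-0.4  1.   1.8] dist 2 roll 0.0
```

View pics/c5.png

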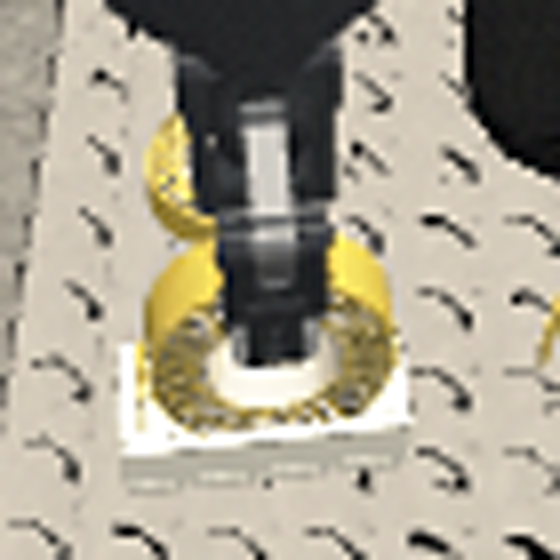

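Call:
send_rows([
  [22,0,0,1.5,0],
  [15,0,0,1.5,0],
  [15,0,0,1.5,0],
  [15,0,0,1.5,0],
  [15,0,0,1.5,0],
])

```text
clock: 9.0
eef_pos: [454.5, -193.6, 71.6]
tool_rot: [-3.123, -0.003, -1.425]
force: [-0.5, 1.3, 7.4]
width: 16.8
```

Call:
send_rows([
  [15,0,0,-10,0],
  [15,0,0,-30,0],
  [15,0,0,-55,0],
  [15,0,0,-90,0],
  [15,0,0,-90,0],
])

```text
clock: 9.5
eef_pos: [455.3, -194.8, 166.1]
tool_rot: [-3.116, -0.007, -1.426]
force: [0.5, -1.0, -0.6]
width: 17.1
```

```bash
python3 - <<'E'
from h import *
s=snap('side','s6');snap('top','t6')
im=cv2.imread('pics/s6.png')[310:410,250:340];cv2.imwrite('pics/c6.png',cv2.resize(im,None,fx=6,fy=6,interpolation=cv2.INTER_CUBIC))
go((452.5,-193.3,70,-81.7))
E
```

```text
t 9.6 pos [ 453.3 -193.8  162.9] rot [-178.8   -0.2  -81.7] F [ 0.3  0.1 -0.9] w 17.2
(452.5, -193.3, 70, -81.7) shift [-1.   2.7 92.9] dist 93 roll 0.0
```

View pics/c6.png

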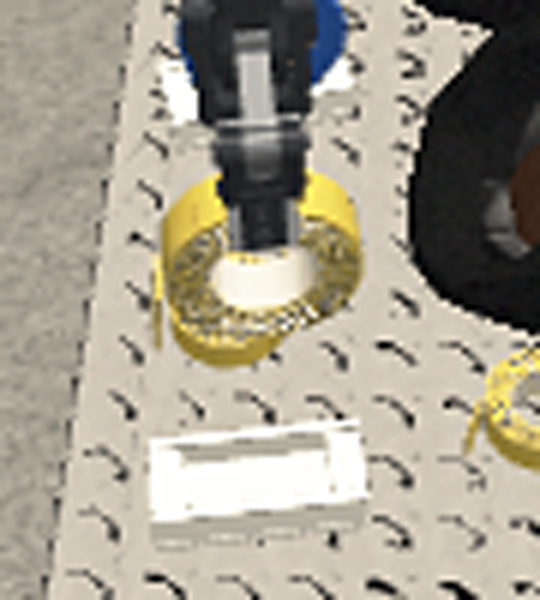

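```bash
python3 - <<'E'
from h import *
a=np.array([np.cos(np.radians(-81.7)),np.sin(np.radians(-81.7)),0])
for z in(124,126,128,130): print(z,proj('side',np.array([453.3,-193.8,z])+9*a))
im=cv2.imread('pics/s6.png')[335:375,270:315];cv2.imwrite('pics/c6b.png',cv2.resize(im,None,fx=16,fy=14,interpolation=cv2.INTER_NEAREST))
E
```

```text
124 (np.float64(292.4248082119681), np.float64(357.561937947753))
126 (np.float64(292.3996244157775), np.float64(356.86308993726175))
128 (np.float64(292.3743739430954), np.float64(356.1623916603101))
130 (np.float64(292.3490565287722), np.float64(355.4598357590234))
```

View pics/c6b.png

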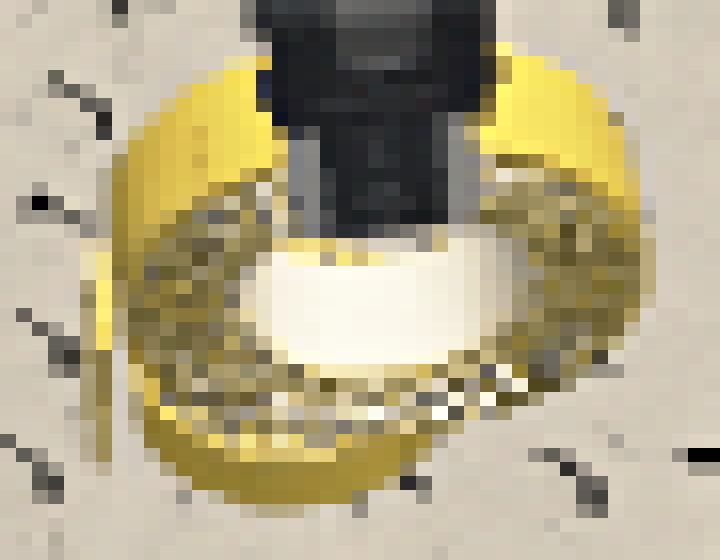

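```bash
python3 - <<'E'
from h import *
go((470,-100,185,-86.5),(507.7,85,172,-86.5))
E
```

```text
t 9.6 pos [ 453.3 -193.8  162.9] rot [-178.8   -0.2  -81.7] F [ 0.3  0.1 -0.9] w 17.2
(470, -100, 185, -86.5) shift [-90.3 -30.6 -21.8] dist 98 roll 4.8
(507.7, 85, 172, -86.5) shift [-267.9  -94.4   -8.2] dist 284 roll 4.8
```

Call:
send_rows([
  [15,-25,-8,-8,1],
  [15,-60,-20,-16,2],
  [15,-100,-34,-20,3],
  [15,-140,-48,-20,4],
  [15,-175,-61,-18,4.8],
])

```text
clock: 10.1
eef_pos: [487.4, -9.6, 180.8]
tool_rot: [-3.122, -0.002, -1.509]
force: [0.4, -0.5, -0.2]
width: 17.1
```

```bash
python3 - <<'E'
from h import *
go((507.7,85,170,-86.5))
E
```

```text
t 10.1 pos [487.4  -9.6 180.8] rot [-1.789e+02 -1.000e-01 -8.650e+01] F [ 0.4 -0.5 -0.2] w 17.1
(507.7, 85, 170, -86.5) shift [-93.2 -25.9  11.1] dist 97 roll 0.0
```

Call:
send_rows([
  [15,-30,-9,3,0],
  [15,-60,-17,7,0],
  [15,-85,-24,10,0],
  [15,-93,-26,11,0],
  [15,-93,-26,11,0],
])

```text
clock: 10.6
eef_pos: [507.1, 85.7, 169.2]
tool_rot: [-3.124, -0.002, -1.506]
force: [-0.3, 0.1, -0.7]
width: 16.8
```

```bash
python3 - <<'E'
from h import *
s=snap('side','s7');snap('top','t7')
im=cv2.imread('pics/s7.png')[150:280,270:370];t=cv2.imread('pics/t7.png')[210:300,180:330]
o=np.zeros((520,800,3),np.uint8);o[:,:400]=cv2.resize(im,None,fx=4,fy=4,interpolation=cv2.INTER_CUBIC);t=cv2.resize(t,(400,240));o[:240,400:]=t
cv2.imwrite('pics/c7.png',o)
go((507.7,85,168,-86.5),(503.5,160,168),(500.5,211,168))
E
```

```text
t 10.7 pos [507.2  83.1 169.7] rot [-179.    -0.2  -86.5] F [ 0.2  0.2 -0.9] w 17.3
(507.7, 85, 168, -86.5) shift [-1.8 -0.6  1.7] dist 3 roll -0.0
(503.5, 160, 168) shift [-76.9  -0.9   1.5] dist 77 roll 
(500.5, 211, 168) shift [-128.    -1.     1.4] dist 128 roll
```

View pics/c7.png

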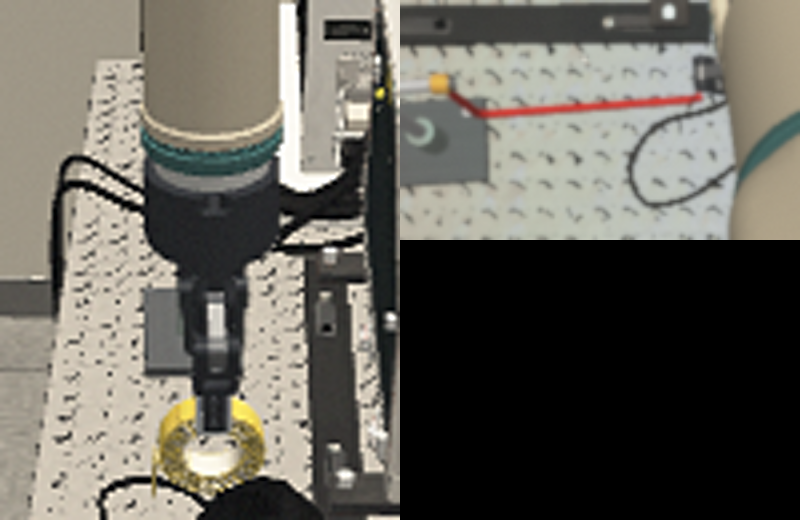

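```bash
python3 - <<'E'
from h import *
print('tip pred',proj('side',(504.6,144.5,138)),proj('side',(504.6,144.5,130)),'obs ~320.9 bottom 246')
print('ring pred',proj('side',(507.2+.6,83-9.5,135.7)),'obs',322.9,263.3)
u,v=barfit(cv2.imread('pics/t7.png')[:,:,::-1]);k=(u>225)&(u<290);p=np.polyfit(u[k],v[k],1)
for x in(235,285):print(onplane('top',x,np.polyval(p,x),130))
E
```

```text
tip pred (np.float64(322.0467346030503), np.float64(245.1334248869625)) (np.float64(322.0043125662529), np.float64(247.70550403429195)) obs ~320.9 bottom 246
ring pred (np.float64(322.82933746771937), np.float64(263.5047439083085)) obs 322.9 263.3
[496.30904452 267.31679048 130.        ]
[502.83082438 160.49315191 130.        ]
```

Call:
send_rows([
  [15,-20,0,0.5,0],
  [15,-40,0,1,0],
  [15,-60,0,1,0],
  [15,-78,0,1,0],
  [15,-78,0,1,0],
])

```text
clock: 11.2
eef_pos: [502.3, 161.9, 168.6]
tool_rot: [-3.124, -0.002, -1.509]
force: [0.2, 0.2, -1.3]
width: 17.0
```

```bash
python3 - <<'E'
from h import *
s=snap('side','s8');snap('top','t8')
im=cv2.imread('pics/s8.png')[150:280,270:370];t=cv2.imread('pics/t8.png')[210:300,180:330]
o=np.zeros((520,800,3),np.uint8);o[:,:400]=cv2.resize(im,None,fx=4,fy=4,interpolation=cv2.INTER_CUBIC);t=cv2.resize(t,(400,240));o[:240,400:]=t
im=cv2.imread('pics/s8.png')[225:260,300:340];o[240:520,400:720]=cv2.resize(im,None,fx=8,fy=8,interpolation=cv2.INTER_NEAREST)
cv2.imwrite('pics/c8.png',o)
go((503,160,168,-86.5),(500,211,168))
E
```

```text
t 11.3 pos [502.5 159.  168.6] rot [-179.    -0.3  -86.6] F [-1.1 -1.  -1.3] w 17.0
(503, 160, 168, -86.5) shift [-1.  -0.6  0.6] dist 1 roll -0.1
(500, 211, 168) shift [-52.1  -0.6   0.3] dist 52 roll
```

View pics/c8.png

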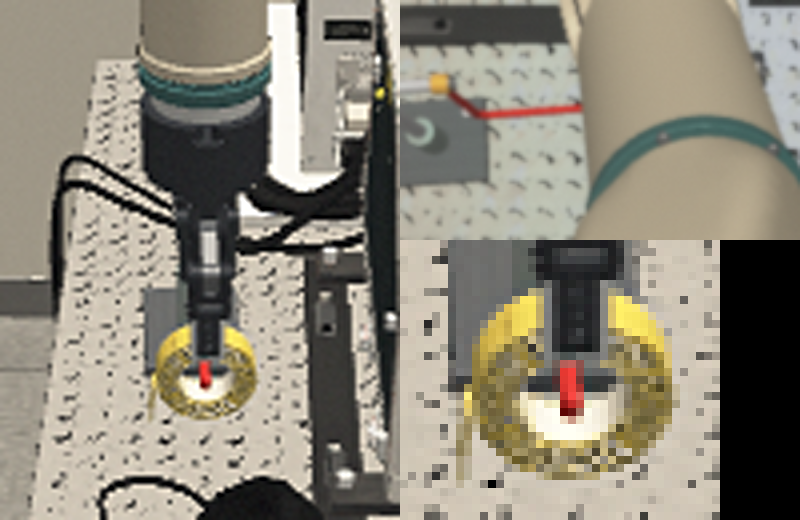

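The red bar tip shows in the hole (inset 570,390), laterally centred. I slide on to the hanging spot.

Call:
send_rows([
  [15,-15,0,0,0],
  [15,-30,0,0,0],
  [15,-45,0,0,0],
  [15,-52,0,0,0],
  [15,-52,0,0,0],
])

```text
clock: 11.8
eef_pos: [499.0, 213.0, 168.2]
tool_rot: [-3.124, -0.004, -1.509]
force: [0.7, -0.2, -1.4]
width: 17.1
```

Call:
send_rows([
  [15,0,0,4,0],
  [15,0,0,8,0],
  [15,0,0,12,0],
  [15,0,0,12,0],
])

```text
clock: 12.2
eef_pos: [498.9, 212.2, 155.4]
tool_rot: [-3.125, -0.005, -1.51]
force: [-0.5, 0.7, 0.2]
width: 16.9
```

```bash
python3 - <<'E'
from h import *
s=snap('side','s9')
im=cv2.imread('pics/s9.png')[195:255,285:355]
cv2.imwrite('pics/c9.png',cv2.resize(im,None,fx=8,fy=8,interpolation=cv2.INTER_NEAREST))
go((500,211,151.5))
E
```

```text
t 12.25 pos [499.  212.3 155.7] rot [-179.    -0.2  -86.5] F [ 0.1  0.6 -0.6] w 17.2
(500, 211, 151.5) shift [ 1.4 -0.8  4.2] dist 5 roll
```

View pics/c9.png

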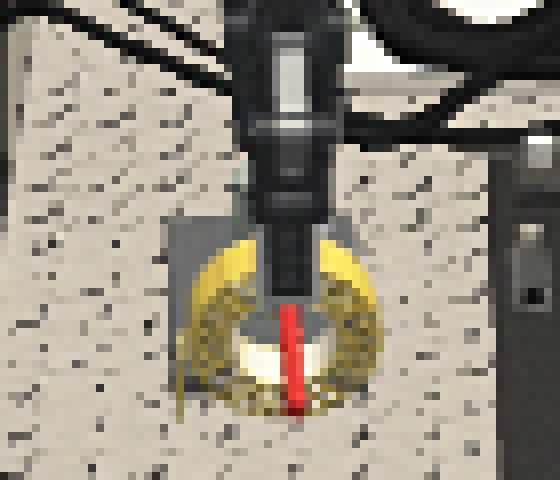

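Call:
send_rows([
  [15,0,-0.8,1.5,0],
  [15,0,-0.8,2.5,0],
  [15,0,-0.8,3.5,0],
])

```text
clock: 12.55
eef_pos: [500.0, 212.3, 152.2]
tool_rot: [-3.125, -0.004, -1.51]
force: [-0.0, 0.0, -1.1]
width: 16.9
```

Call:
send_rows([
  [15,0,0,0.6,0],
  [15,0,0,1.2,0],
])

```text
clock: 12.75
eef_pos: [500.1, 212.3, 151.0]
tool_rot: [-3.125, -0.004, -1.51]
force: [-0.5, -0.3, -0.5]
width: 17.0
```

```bash
python3 - <<'E'
from h import *
go((500,211,151.5))
s=snap('side','s10')
im=cv2.imread('pics/s10.png')[195:255,285:355]
cv2.imwrite('pics/c10.png',cv2.resize(im,None,fx=8,fy=8,interpolation=cv2.INTER_NEAREST))
E
```

```text
t 12.75 pos [500.1 212.3 151. ] rot [-179.    -0.2  -86.5] F [-0.5 -0.3 -0.5] w 17.0
(500, 211, 151.5) shift [ 1.3  0.1 -0.5] dist 1 roll
```

View pics/c10.png

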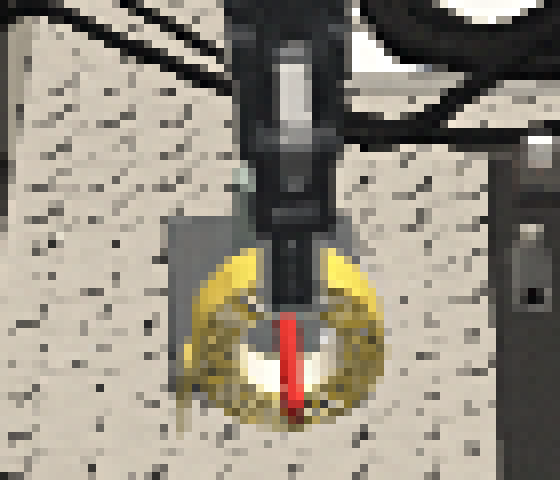

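Call:
send_rows([
  [15,0,0,0.7,0],
  [15,0,0,1.4,0],
])

```text
clock: 13.0
eef_pos: [500.0, 212.3, 149.5]
tool_rot: [-3.125, -0.004, -1.51]
force: [0.4, -1.0, -0.3]
width: 17.5
```

```bash
python3 - <<'E'
from h import *
go((500,211,149))
E
```

```text
t 13.0 pos [500.  212.3 149.5] rot [-179.    -0.2  -86.5] F [ 0.4 -1.  -0.3] w 17.5
(500, 211, 149) shift [1.3 0.1 0.5] dist 1 roll
```

Call:
send_rows([
  [15,0,0,0.7,0],
  [15,0,0,1.4,0],
])

```text
clock: 13.2
eef_pos: [500.9, 212.5, 148.8]
tool_rot: [-3.123, -0.004, -1.51]
force: [-0.6, -0.3, 7.9]
width: 17.0
```

```bash
python3 - <<'E'
from h import *
go((500,211,149))
s=snap('side','s11')
im=cv2.imread('pics/s11.png')[195:255,285:355]
cv2.imwrite('pics/c11.png',cv2.resize(im,None,fx=8,fy=8,interpolation=cv2.INTER_NEAREST))
E
```

```text
t 13.2 pos [500.9 212.5 148.8] rot [-178.9   -0.2  -86.5] F [-0.6 -0.3  7.9] w 17.0
(500, 211, 149) shift [ 1.4  1.  -0.2] dist 2 roll
```

View pics/c11.png

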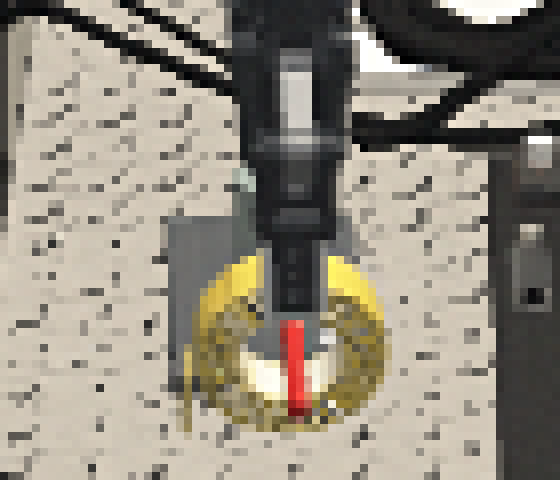

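Contact at 7.9 N, so the hole top sits on the bar. I ease off slightly, then open gently.

Call:
send_rows([
  [15,0,0,-0.4,0],
  [15,0,0,-0.4,0],
])

```text
clock: 13.45
eef_pos: [501.1, 212.5, 149.4]
tool_rot: [-3.122, -0.004, -1.51]
force: [0.1, -0.6, -0.8]
width: 17.0
```

Call:
send_rows([
  [20,0,0,0,0],
  [22,0,0,0,0],
  [26,0,0,0,0],
  [30,0,0,0,0],
  [34,0,0,0,0],
])

```text
clock: 13.95
eef_pos: [501.1, 212.5, 149.3]
tool_rot: [-3.122, -0.004, -1.51]
force: [-0.1, -0.1, 0.3]
width: 34.2
```

```bash
python3 - <<'E'
from h import *
go((500,211,149))
s=snap('side','s12')
im=cv2.imread('pics/s12.png')[195:255,285:355]
cv2.imwrite('pics/c12.png',cv2.resize(im,None,fx=8,fy=8,interpolation=cv2.INTER_NEAREST))
E
```

```text
t 13.95 pos [501.1 212.5 149.3] rot [-178.9   -0.2  -86.5] F [-0.1 -0.1  0.3] w 34.2
(500, 211, 149) shift [1.4 1.2 0.3] dist 2 roll
```

View pics/c12.png

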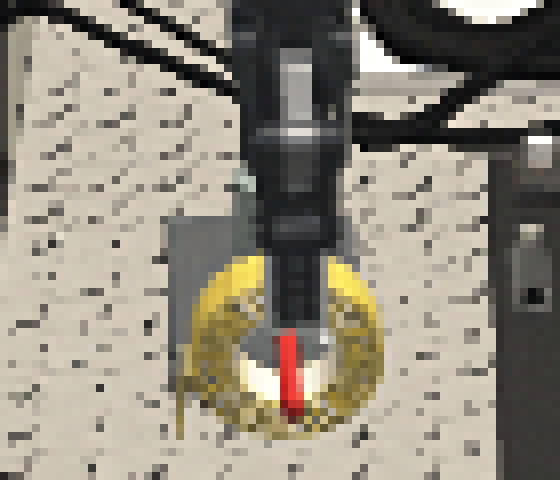

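Released: the roll hangs on the bar, which passes through the hole at crop 290,370. I open further and lift straight away.

Call:
send_rows([
  [55,0,0,0,0],
  [60,0,0,-10,0],
  [60,0,0,-30,0],
  [60,0,0,-65,0],
  [60,0,0,-110,0],
])

```text
clock: 14.5
eef_pos: [497.9, 212.2, 259.9]
tool_rot: [-3.125, -0.005, -1.51]
force: [1.1, 0.3, 0.5]
width: 59.9
```

```bash
cat > mon.py <<'E'
from h import *
import sys
tag=sys.argv[1];n=int(sys.argv[2])
for i in range(n):
    t=ctrl.read_state()['clock'];im=np.array(ctrl.get_image('side'))
    m=redmask(im);m[:215]=0;m[255:]=0;m[:,:290]=0;m[:,350:]=0
    v,u=np.nonzero(m);k=v>=v.max()-9
    h=cv2.cvtColor(im,cv2.COLOR_RGB2HSV)[200:255,295:350];y=(h[...,0]>18)&(h[...,0]<33)&(h[...,1]>110)
    b,a=np.nonzero(y)
    print(round(t,2),'tip',round(u[k].mean(),2),v.max(),'yel',y.sum(),round(a.mean()+295,2),round(b.mean()+200,2))
c=cv2.resize(im[195:255,285:355,::-1],None,fx=8,fy=8,interpolation=cv2.INTER_NEAREST)
cv2.imwrite(f'pics/{tag}.png',c)
go((500,100,260))
E
python3 mon.py m1 16
```

```text
14.5 tip 320.35 246 yel 216 319.46 235.18
14.55 tip 320.35 246 yel 216 319.46 235.19
14.6 tip 320.43 246 yel 227 319.79 235.25
14.65 tip 320.57 246 yel 224 319.86 235.0
14.7 tip 320.67 246 yel 230 320.13 235.29
14.75 tip 320.87 246 yel 235 320.04 235.6
14.8 tip 321.12 246 yel 218 320.28 235.07
14.85 tip 321.2 246 yel 217 320.33 235.17
14.9 tip 321.25 246 yel 210 320.58 234.95
14.95 tip 321.2 246 yel 220 320.64 235.1
15.0 tip 321.12 246 yel 221 320.18 235.24
15.05 tip 320.87 246 yel 227 319.6 235.55
15.1 tip 320.67 246 yel 237 320.06 235.59
15.15 tip 320.57 246 yel 221 319.77 235.1
15.2 tip 320.43 246 yel 229 319.59 235.3
15.25 tip 320.38 246 yel 220 319.58 235.18
t 15.3 pos [498.9 212.7 259.1] rot [-178.9   -0.2  -86.5] F [ 0.8 -0.3  0. ] w 59.5
(500, 100, 260) shift [112.6   5.8  -0.6] dist 113 roll
```

View pics/m1.png

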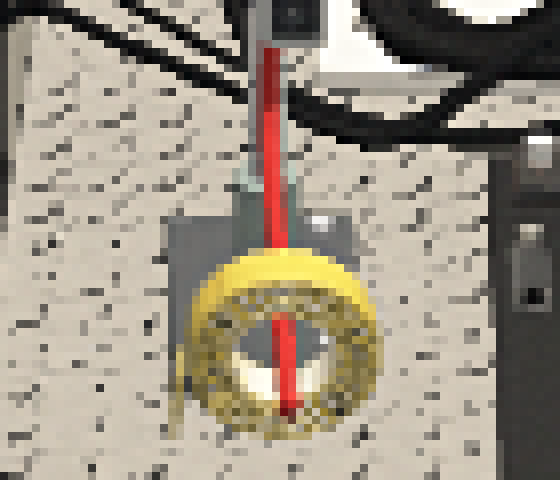

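The roll hangs with the bar through its hole. The swing is only about ±1 mm at the bar (≈0.008 rad). I move the arm away, then recheck.

Call:
send_rows([
  [60,25,8,-5,0],
  [60,55,18,-10,0],
  [60,90,30,-10,0],
  [60,125,42,-10,0],
  [60,125,42,-10,0],
])

```text
clock: 15.8
eef_pos: [462.9, 80.0, 269.0]
tool_rot: [-3.124, -0.006, -1.518]
force: [0.4, -0.1, 0.5]
width: 60.2
```

Call:
send_rows([
  [60,0,0,0,0],
  [60,0,0,0,0],
  [60,0,0,0,0],
  [60,0,0,0,0],
  [60,0,0,0,0],
])

```text
clock: 16.3
eef_pos: [463.0, 80.7, 268.8]
tool_rot: [-3.124, -0.006, -1.516]
force: [-0.1, -0.5, 0.4]
width: 60.0
```

Call:
send_rows([
  [60,0,0,0,0],
  [60,0,0,0,0],
  [60,0,0,0,0],
  [60,0,0,0,0],
  [60,0,0,0,0],
])

```text
clock: 16.8
eef_pos: [463.0, 80.7, 268.8]
tool_rot: [-3.124, -0.006, -1.516]
force: [-0.2, -0.8, 1.0]
width: 60.2
```

```bash
python3 mon.py m2 16; python3 -c "
from h import *
snap('top','t13');snap('side','s13')"
```

```text
16.8 tip 320.38 246 yel 216 319.49 235.14
16.85 tip 320.43 246 yel 222 319.76 235.25
16.9 tip 320.5 246 yel 231 319.53 235.19
16.95 tip 320.57 246 yel 233 319.96 235.46
17.0 tip 320.73 246 yel 241 320.02 235.97
17.05 tip 321.0 246 yel 226 319.85 235.58
17.1 tip 321.15 246 yel 222 320.45 235.17
17.15 tip 321.2 246 yel 215 320.51 235.11
17.2 tip 321.2 246 yel 220 320.56 235.1
17.25 tip 321.15 246 yel 225 320.21 235.29
17.3 tip 321.0 246 yel 232 320.03 235.64
17.35 tip 320.73 246 yel 235 319.95 235.92
17.4 tip 320.57 246 yel 218 319.92 235.21
17.45 tip 320.43 246 yel 221 319.89 234.95
17.5 tip 320.38 246 yel 218 319.94 235.14
17.55 tip 320.38 246 yel 221 319.4 235.29
t 17.6 pos [462.9  80.7 268.8] rot [-179.    -0.4  -86.9] F [ 0.1 -0.4 -0.1] w 60.0
(500, 100, 260) shift [-17.3 -37.9   9.4] dist 43 roll
```

View pics/s13.png

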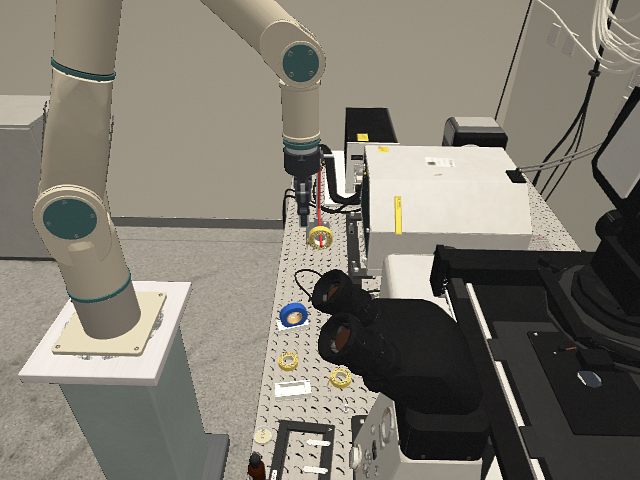

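View pics/t13.png

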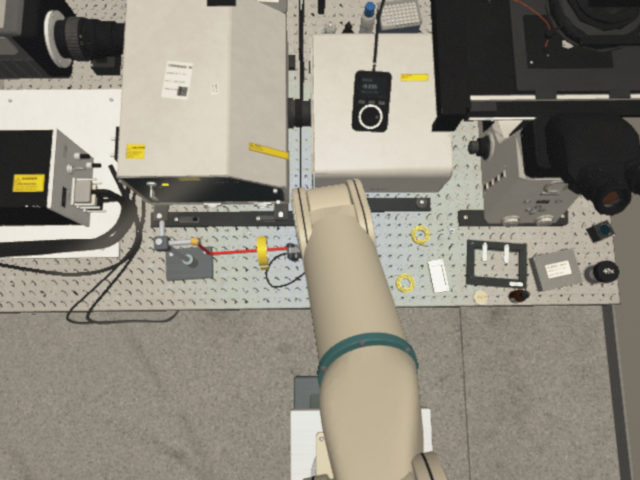

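The roll hangs on the bar (side 320,237; top 262,252). The blue roll is still in its cradle (side 292,315), and the arm is clear. I hand the job in.

```bash
python3 -c "
from h import *
print(ctrl.finish_job())"
```

```text
the job is handed in; nothing more can be done
None
```

The yellow roll is hanging on the hook with the bar through its hole, and I handed the job in at about 17.7 s of the 61 s allowed.

- **Steadying the hook:** I closed the open jaws gently round the swinging bar near its rest position and let go. It then hung by itself, swinging about ±0.7 mm (≈0.005 rad).
- **Hanging the roll:** I took the yellow roll by the top of its rim, threaded it over the free tip to the hanging spot, lowered it onto the bar and released it.

My last checks, with the arm clear of everything:
- **Bar and roll:** the bar was through the hole and the roll had stayed put.
- **Residual swing:** about ±1 mm at the bar (≈0.007 rad). It was not visibly dying down, because the pivot has almost no friction.
- **Blue roll:** still in its cradle, not touched.
- **Forces:** the highest reading I saw was about 8 N.

Two readings disagreed slightly:
- The two cameras differed by about 3 mm on the roll's position in x, so I used a value in between.
- The jaws read 17 mm on the 19 mm wide roll, but the grip held.

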